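# Finish loading the cover rack and stack the parts tray on it

## Robot

A 6-joint arm with a two-finger parallel gripper is mounted at the origin on the work surface. World frame = base frame: x ahead of the robot, y to its left, z up, the work surface at z = 0. Lengths are in m, angles in degrees, forces in N, time in s.
With the tool pointing down it reaches from about 0.4 to 0.825 m from the base axis. Payload 7 kg.
Tool frame: the origin (TCP) lies at the very end of the fingers, on their centre line; the grasp point (between the pads) lies behind it (r.grasp_offset is the z of the grasp point in the tool frame, in m); z points along the fingers, y is the direction in which the jaws open and shut (so a half turn about z gives the same grasp; the last joint's range is limited). The gripper opens to 88 mm and grips with 3 to 60 N. Pads are 19 mm wide; open, the fingers measure 130 mm over their backs; the gripper's body (78 mm by 193 mm) begins 47 mm behind the grasp point.
Start: joints at [82.798, 20.546, 0.682, 0, -70.136, -16.507], TCP at [0.271, 0.618, 0.227] pointing down, gripper open.
Joint ranges: [-176.03, 176.03], [-82.01, 121.73], [-58.28, 71.71], [-173.87, 95.51], [-174.79, -0.11], [-173.66, 173.66]. Speed limits (degrees/s): [136.94, 136.94, 172.46, 180, 180, 180].

## Interface

Orientations are given as [roll, pitch, yaw] about the fixed x, y, z axes, in that order (R = Rz(yaw) Ry(pitch) Rx(roll)).
In Python, from plant import r gives the robot as it stands. The module is installed in compiled form; this text tells all that it offers.
- The arm moves only by the tool servo_tool, never from a script. Its argument "targets" is a list of rows, each an object of numbers: "dx", "dy", "dz": the shift along the world's x, y, z in cm; "spin": the turn about the world's z in rad; "grip": the opening in per cent of the stroke, from 0 (shut) to 100 (fully open). A call has exactly 10 rows; each row is the pose to reach, as a shift and turn from the pose commanded when the call began; what a row does not reach only later rows make up. A row lasts 1/12 s, in which the tool goes at most 41.7 mm and 7.16 degrees, less where a joint would pass 70% of its speed; a pose out of reach is approached as far as the arm can. A call with a gripper value outside its range is refused whole. The fingers move at their own pace and stop on an object; "squeeze" is the grip in N (left out, the last holds). Time passes only in rows, so rows that repeat a pose let the fingers close, or fill a call up. It gives the time, the measured TCP pose, the force and the opening at its end, in the units of the state.
- r.get_state(): the state, without advancing time (a new reading comes with each control period).
- r.capture(name): name is "scene" or "top"; returns the picture (480x640x3 uint8, blue, green, red); there is no depth.
- r.get_calibration(name): a dict with "K" (3x3 intrinsics, pixels), "k1" (the pictures are not rectified: a ray, as slopes to the right and down, at radius r is drawn at 1 + k1 r^2 times it, then the intrinsics apply), "extrinsics" (4x4, takes a point from camera to world coordinates). Camera axes: x right, y down, z forward; pixel columns grow to the right and rows downward; lengths in m; the calibration is good to about 2 mm. A picture is of the moment at which its call begins. get_calibration takes no time and is no camera call.
- r.close_job(): hands the job in, once; it reports no verdict.
Trained networks look in the newest picture that a camera, given by its name, has taken for a name from the list of things; names that differ only in an ending like _2 or _b are one class to them, and where a whole thing is asked for, a point or a joint stands for the part that bears it (a point fixed in the world has none). Each returns a list of dicts, best first, with "p" (0 to 1); they miss things now and then, are a little off and sometimes report something else, mostly with a low value. They report only what shows in the picture. A call takes as long as a camera call. They do not tell look-alikes from the thing itself.
- r.cut_out(name, camera): "mask" (480x640 bool, what is visible of it) and "extent" ([left, top, right, bottom] in pixels, round what is visible of it).
The state is a dict: "time_s": time; "joints": joint angles; "qd": joint speeds; "joint_torque": joint torques, N m; "tcp_pos": TCP position; "eef_rot": TCP orientation; "contact_force": force on the tool from outside, world axes, zero at the start; "moment": the same for the moment, N m; "gripper_width": finger opening in m.
Only numpy, scipy, OpenCV 4.12 (cv2) and the standard library are available. Lean on these libraries where they do the work, as an engineer would, in place of code of your own. Each camera call takes 0.05 s, during which the arm holds its last target. There are 200 camera calls.

## Task

Finish loading the blue cover rack: push home the cover that was left standing proud on its spring clips, and move the two washed covers from the wire drainer into the two empty slots, pushing each straight down until it clicks home on the slot floor. Then carry the orange parts tray level, lower it (do not drop it) onto the rack so that its four corner pins sit in the sockets of the corner posts and it lies fully down, and let go. Leave the cover that is already home in its slot, and do not disturb the other things on the bench.

Things in the scene. Friction and masses are not known exactly. Their poses are not given: they have to be found in the camera images.
- rack: Blue dunnage rack, fixed, at the left or right of the bench (tray on the other side), turned up to 12 deg. 162 mm (x) by 226 mm (y); origin: centre of its underside. Four slots 50 mm apart along its y; a cover stands in one with its 120 mm width along the rack's x, faces to +y and -y. White end guides 50 mm tall over the slot floor (3 mm play across the faces, 4 mm along the width), flared to 81 mm over the bench.
- slot0 (a point): Middle of the floor of slot 0 (rack y = -75 mm), 20 mm above the bench, axes as the rack's; the origin of a cover that is home lies here. Empty or taken: compare with the covers. The flared mouth catches a cover up to 6 mm off.
- slot1 (a point): The same for slot 1 (rack y = -25 mm). In every slot steel spring clips on both sides, 35 mm either side of the middle, close to a 6.4 mm gap 15 mm above the slot floor: a cover stops on them about 23 mm short of home, needs a push of about 7 to 15 N to pass, then snaps in; about 20 N pulls it out again.
- slot2 (a point): The same for slot 2 (rack y = +25 mm).
- slot3 (a point): The same for slot 3 (rack y = +75 mm).
- tray_seat (a point): Point on the rack's centre line, 151 mm above the bench, axes as the rack's: the tray's origin lies here when its pins are fully down. The rack's four corner posts stand at x = +-68, y = +-100 mm, tops 165 mm above the bench, each with a steel socket 14 mm square and 17 mm deep, bevelled out to 22 mm at the mouth.
- cover_a: Black moulded machine cover, upright: 120 mm wide (x), 12 mm thick (y), 120 mm tall (z), 0.13 to 0.21 kg, same either way round. A groove 3 mm deep along each face, 10.5 to 25 mm above the lower edge, takes the clips. Origin: middle of the lower edge. Starts loose in one of the two places of the drainer, lower edge 16 mm above the bench, leaning up to 3 deg, up to 10 mm off centre along its width.
- cover_b: Light grey cover, same shape, origin and axes as cover_a; starts in the other place of the drainer.
- cover_c: Charcoal cover, same shape, origin and axes as cover_a. Starts in a slot of the rack but stands proud: resting on the clips about 23 mm too high, top edge about 163 mm above the bench (140 mm when home). A press on the middle of its top edge clicks it home.
- cover_d: Charcoal cover, same shape, origin and axes as cover_a, already home in a slot of the rack; leave it there.
- drainer: Low white drip pan, 150 mm (x) by 128 mm (y), fixed, with a wire drainer: two places 64 mm apart along its y (at y = +-32 mm), each between two wire loops 72 mm tall. The covers stand in it with their faces towards its +y and -y; lift them straight up. Origin: centre of the underside, on the bench.
- tray: Orange stacking parts tray, 162 mm (x) by 226 mm (y), 0.44 to 0.72 kg, on four steel corner pins at x = +-68, y = +-100 mm: 10 mm diameter, 14 mm long, tapered to 5 mm at the tip. Origin: centre, at the level of the pin tips (on the bench at the start). Tray floor 14 mm, rim 43 mm above the origin; carrying handle across the middle. May be stacked either way round.
- tray_handle (a point): Middle of the tray's handle bar, 89 mm above the tray's origin: the bar runs along the tray's x, 14 mm wide and 14 mm high, 84 mm free between its two posts. Axes as the tray's.
- cleaner: White cleaner bottle with orange label, 68 mm diameter, 190 mm tall; origin at its underside; leave alone.
- pitcher: Steel milk pitcher, 92 mm diameter, 115 mm tall; origin at its underside; leave alone.
- screwdriver: Screwdriver lying between robot and work; leave alone.
- wrench: Wrench lying between robot and work; leave alone.
- carton: Cardboard carton 100 x 150 x 55 mm; origin at its underside; leave alone.
- jar: Amber jar, 70 mm diameter, 100 mm tall; origin at its underside; leave alone.
- pot: Aluminium pot, 104 mm diameter, 110 mm tall; origin at its underside; leave alone.
Things that resemble listed ones, but are neither listed nor needed, are in the scene too. What is shaped like the cover_a but yellow is not meant. What is shaped like the cover_c but green is not meant.

How it is judged:
By the outcome, as a careful person would: the job done as asked, in the order asked, and still so for the second after the job is handed in, with the robot touching nothing.
It also fails if it takes over 72 s, if anything falls off the work surface, if the arm or the gripper's body presses on something with over 40 N, if the wrist force passes 120 N, or if a joint passes its speed limit or range.

## Working session

There is one attempt and no reset: what is moved stays moved. The work goes in short steps, Python scripts to look and compute and a tool call to move; the robot and the scene stay as the last step left them, time stands still between calls to the robot, and variables do not carry over. Pictures are saved under pics/ and viewed, about 8 in all and at most 12, crops included, and the job is handed in when it is done.

Besides the shell and the picture viewer there is one more tool, called as name([rows], argument=value, ...), one row to a line, values as JSON. servo_tool: Moves the arm, as the interface text tells. Its arguments: {"type":"object","properties":{"targets":{"type":"array"},"squeeze":{"type":"number"}},"required":["targets"]}

```bash
mkdir -p pics; cat > h.py <<'E'
import numpy as np, cv2
from plant import r
def cal(n):
    c=r.get_calibration(n); return np.array(c["K"]),c["k1"],np.array(c["extrinsics"])
def proj(n,P):
    K,k1,E=cal(n); P=np.atleast_2d(P); c=(P-E[:3,3])@E[:3,:3]
    s=c[:,:2]/c[:,2:]; s=s*(1+k1*(s**2).sum(1,keepdims=True))
    return s@K[:2,:2].T+K[:2,2]
def ray(n,uv):
    K,k1,E=cal(n); d=np.linalg.solve(K[:2,:2],np.array(uv,float)-K[:2,2]); s=d.copy()
    for _ in range(20): s=d/(1+k1*(s**2).sum())
    return E[:3,3],E[:3,:3]@np.r_[s,1]
def atz(n,uv,z):
    o,d=ray(n,uv); return o+d*(z-o[2])/d[2]
E
python3 - <<'E'
from h import *
for n in("scene","top"):
    im=r.capture(n); cv2.imwrite(f"pics/{n}0.png",im); K,k1,E=cal(n); print(n,K[0,0],k1,E.round(3).tolist())
    for t in("rack","cover_a","cover_c","drainer","tray","tray_handle"):
        print(t,[(round(d["p"],2),[int(x) for x in d["extent"]]) for d in r.cut_out(t,n)])
print(r.get_state(), r.grasp_offset)
E
```

```text
scene 445.9829488712294 -0.010676749881655354 [[0.378, 0.742, -0.554, 1.124], [0.926, -0.31, 0.217, -0.249], [-0.011, -0.595, -0.804, 1.012], [0.0, 0.0, 0.0, 1.0]]
rack [(0.82, [349, 165, 465, 280])]
cover_a [(0.95, [293, 225, 321, 282]), (0.92, [396, 190, 431, 235]), (0.72, [351, 169, 466, 275]), (0.71, [314, 215, 343, 273]), (0.66, [371, 196, 402, 246]), (0.63, [341, 139, 379, 184]), (0.55, [417, 268, 439, 329])]
cover_c [(0.95, [293, 225, 321, 282]), (0.92, [396, 190, 431, 235]), (0.72, [351, 169, 466, 275]), (0.71, [314, 215, 343, 273]), (0.66, [371, 196, 402, 246]), (0.63, [341, 139, 379, 184]), (0.55, [417, 268, 439, 329])]
drainer [(0.55, [284, 236, 354, 296])]
tray [(0.68, [158, 264, 259, 345]), (0.5, [285, 237, 352, 295])]
tray_handle [(0.67, [160, 261, 260, 346])]
top 464.6662468303493 -0.032541903913925065 [[0.001, -0.993, 0.114, 0.343], [-1.0, 0.0, 0.007, -0.014], [-0.007, -0.114, -0.993, 1.367], [0.0, 0.0, 0.0, 1.0]]
rack [(0.6, [168, 195, 262, 267])]
cover_a [(0.9, [192, 323, 245, 335]), (0.78, [238, 201, 252, 254]), (0.71, [203, 208, 218, 255]), (0.68, [316, 213, 325, 
[... 315 characters left out ...]
71, [373, 198, 452, 266])]
{'time_s': 0.7, 'joints': array([ 8.28004545e+01,  2.05432602e+01,  6.80315788e-01,  1.33727946e-04,
       -7.01347307e+01, -1.65079672e+01]), 'qd': array([-0.06531368,  0.02515489,  0.05485763,  0.10595226,  0.09882392,
        0.07867063]), 'joint_torque': array([-7.27590286e-04, -5.82157087e+01,  2.93257302e+01,  7.00121373e+00,
        1.26020439e-02, -3.43429963e-05]), 'tcp_pos': array([0.27139232, 0.6180054 , 0.22658418]), 'eef_rot': array([-1.79997735e+02,  5.40024750e-04, -2.37074673e+01]), 'contact_force': array([-0.86257628, -0.07845114, -0.1923928 ]), 'moment': array([-0.01531815, -0.00016131, -0.06457709]), 'gripper_width': 0.08756098064292099} -0.0188
```

View pics/scene0.png

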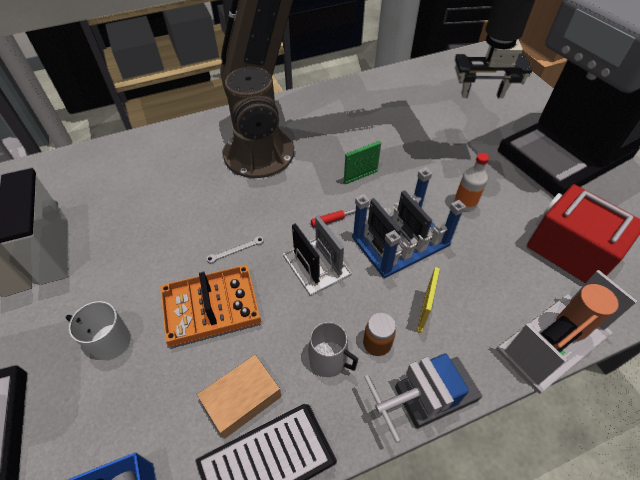

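View pics/top0.png

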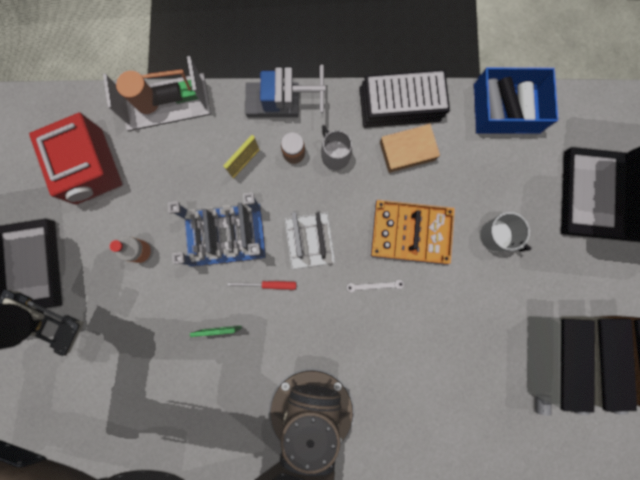

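The scene view shows the rack at (405,225) with two charcoal covers, and the drainer at (318,262) with a black and a grey cover. The orange tray is at (210,305). The look-alikes are a green cover at (362,162) and a yellow one at (430,300). The top view shows the rack at (215,232), drainer at (309,240) and tray at (413,232).

Candidates for the covers in the scene picture:
- black at (305,253): cover_a
- grey at (329,243): cover_b
- charcoal at (386,220) and (414,212): cover_c and cover_d
- green at (362,162) and yellow at (430,300): both rejected

I'll check these in close crops.

```bash
python3 - <<'E'
from h import *
def crop(n,x0,y0,x1,y1,f,out):
    im=cv2.imread(f"pics/{n}0.png")[y0:y1,x0:x1]
    im=cv2.resize(im,None,fx=f,fy=f,interpolation=cv2.INTER_CUBIC)
    for k in range(0,x1-x0,10): cv2.putText(im,str(x0+k),(k*f,8),0,.3,(0,255,255),1); cv2.line(im,(k*f,0),(k*f,4),(0,255,255),1)
    for k in range(0,y1-y0,10): cv2.putText(im,str(y0+k),(0,k*f+4),0,.3,(0,255,255),1)
    cv2.imwrite(out,im)
crop("scene",280,160,472,304,4,"pics/c1.png")
a=crop("top",164,186,338,276,4,"pics/c2.png")
E
```

```text
(no output)
```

View pics/c1.png

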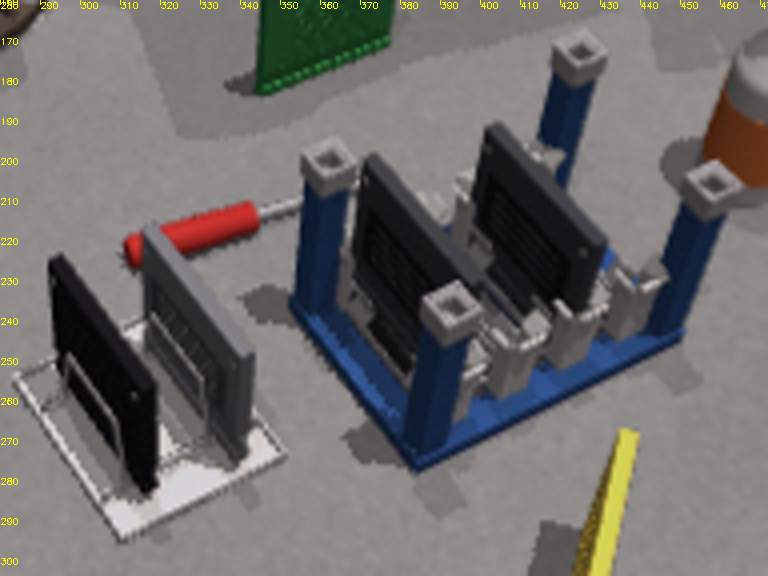

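View pics/c2.png

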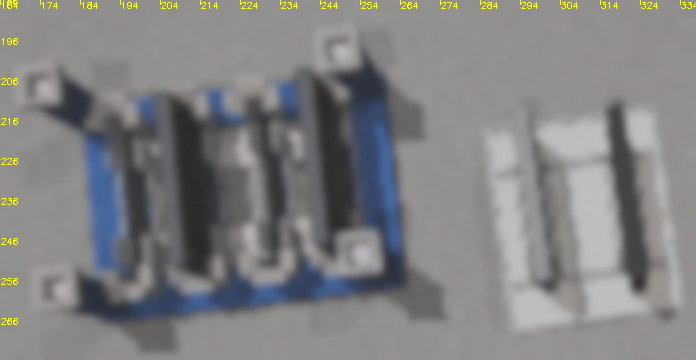

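The crops show two charcoal covers in the rack, at scene (372..398, 199..245) and (403..430, 191..235). In the top view they are at columns 245 and 208, which makes slots 0 and 2 taken and slots 1 and 3 empty. The black and grey covers are upright in the drainer. I'll fit the poses from both cameras.

```bash
cat > fit.py <<'E'
from h import *
from scipy.optimize import least_squares
S=lambda p:np.array(p,float)/4+[280-.375,160-.375]
T=lambda p:np.array(p,float)/4+[164-.375,186-.375]
def R(a): return np.array([[np.cos(a),-np.sin(a)],[np.sin(a),np.cos(a)]])
def W(q,L,z): L=np.array(L,float); return np.c_[L@R(q[2]).T+q[:2],np.full(len(L),z)]
def fit(L,z,s,t,q0):
    def f(q):
        zz=z if z is not None else q[3]
        P=W(q,L,zz); e=[]
        if s is not None: e.append(proj("scene",P)-s)
        if t is not None: e.append(proj("top",P)-t)
        return np.concatenate(e).ravel()
    o=least_squares(f,q0); return o.x,f(o.x)
if __name__=="__main__":
    L=[[-68,-100],[68,-100],[-68,100],[68,100]]; L=np.array(L)/1000
    s=S([(330,158),(452,305),(580,55),(714,182)]); t=T([(361,251),(341,50),(60,289),(42,86)])
    q,e=fit(L,.165,s,t,[.5,.25,0]); print("rack",q[:2].round(4),np.degrees(q[2]).round(2)); print(e.reshape(-1,2).round(1).tolist())
    C=np.array([[-.06,0],[.06,0]])
    for n,s,t,z in(("black",[(58,259),(150,388)],[(638,290),(615,103)],.136),("grey",[(149,226),(247,356)],[(546,286),(522,106)],.136),
      ("slot2",[(493,126),(600,244)],[(182,272),(165,95)],None),("slot0",[(371,157),(478,284)],[(325,245),(306,70)],None)):
        for ss,tt in ((S(s),T(t)),):
            c,e=fit(C,z,ss,tt,[.5,.1,0]+([.15] if z is None else [])); print(n,c[:2].round(4),np.degrees(c[2]).round(2),c[3:].round(3),e.reshape(-1,2).round(1).tolist())
    for k in range(4): print("slot",k,(R(q[2])@[0,-.075+.05*k]+q[:2]).round(4))
    # tray: orange rim
    res=[]
    for n in("top","scene"):
        im=cv2.imread(f"pics/{n}0.png"); h=cv2.cvtColor(im,cv2.COLOR_BGR2HSV)
        d=r.cut_out("tray",n)[0]; x0,y0,x1,y1=[int(v) for v in d["extent"]]
        m=np.zeros(im.shape[:2],np.uint8); g=(h[...,0]>5)&(h[...,0]<22)&(h[...,1]>140); m[y0-6:y1+6,x0-6:x1+6]=g[y0-6:y1+6,x0-6:x1+6]*255
        cs,_=cv2.findContours(m,0,2); c=max(cs,key=cv2.contourArea); hull=cv2.convexHull(c)
        ap=cv2.approxPolyN(hull,4)[0] if hasattr(cv2,"approxPolyN") else cv2.approxPolyDP(hull,6,True)[:,0]
        print(n,ap.tolist()); P=[atz(n,p,.043)[:3].round(3).tolist() for p in ap]; print(P,np.mean(P,0).round(4))
    ims=[cv2.imread("pics/scene0.png")[235:360,145:275],cv2.imread("pics/top0.png")[190:275,360:465]]
    a=cv2.resize(ims[0],None,fx=3.5,fy=3.5,interpolation=2);b=cv2.resize(ims[1],None,fx=3,fy=3,interpolation=2)
    o=np.zeros((max(a.shape[0],b.shape[0]),a.shape[1]+b.shape[1],3),np.uint8);o[:a.shape[0],:a.shape[1]]=a;o[:b.shape[0],a.shape[1]:]=b
    cv2.imwrite("pics/c3.png",o); print(a.shape)
E
python3 fit.py
```

```text
rack [0.5099 0.254 ] 6.79
[[-0.8, 0.1], [-0.5, 0.1], [-0.3, -1.5], [-0.6, -0.1], [0.1, 0.0], [-0.2, -0.8], [-0.9, -0.5], [-0.7, -0.8]]
black [ 0.4963 -0.0257] 7.13 [] [[-0.6, -1.7], [-0.2, -0.3], [-0.1, -2.2], [-0.0, 0.3]]
grey [0.4962 0.0369] 7.58 [] [[-0.7, -0.7], [-0.5, -0.6], [-0.5, -1.2], [-0.3, -0.4]]
slot2 [0.5039 0.2804] 6.48 [0.134] [[-1.3, -0.2], [-0.5, 0.5], [-1.1, -0.5], [-0.7, -0.3]]
slot0 [0.5177 0.1809] 6.75 [0.159] [[-1.1, 0.1], [-0.5, 0.2], [-0.9, 0.3], [-0.7, -0.8]]
slot 0 [0.5188 0.1796]
slot 1 [0.5128 0.2292]
slot 2 [0.5069 0.2789]
slot 3 [0.501  0.3285]
top [[453, 209], [449, 264], [372, 255], [376, 201]]
[[0.58, -0.411, 0.043], [0.421, -0.394, 0.043], [0.446, -0.175, 0.043], [0.603, -0.188, 0.043]] [ 0.5125 -0.292   0.043 ]
scene [[261, 322], [166, 347], [160, 285], [247, 264]]
[[0.622, -0.191, 0.043], [0.598, -0.415, 0.043], [0.424, -0.397, 0.043], [0.448, -0.172, 0.043]] [ 0.523  -0.2938  0.043 ]
(438, 455, 3)
```

View pics/c3.png

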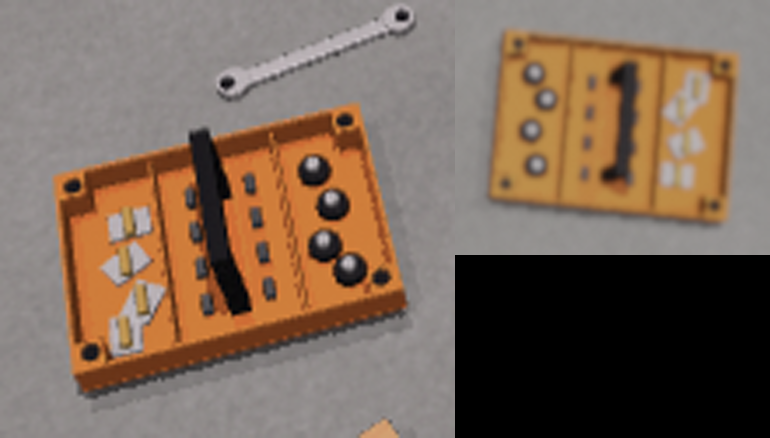

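c3 shows the tray with corner holes at scene-crop (73,186), (345,120), (381,277), (90,352), and the handle bar running along x near the centre. The fit makes slot 0 the proud cover (top about 159 mm) and slot 2 the home one (about 134 mm). Next I'll fit the tray and compute the offsets.

```bash
python3 - <<'E'
from fit import *
s=np.array([(345,120),(381,277),(73,186),(90,352)])/3.5+[145-.36,235-.36]   # +y-x, +y+x, -y-x, -y+x
t=np.array([(50,183),(63,43),(259,206),(270,65)])/3+[360-.33,190-.33]
L=np.array([[-68,100],[68,100],[-68,-100],[68,-100]])/1000
for z in(None,.043):
    q,e=fit(L,z,s,t,[.51,-.29,-.1]+([.04] if z is None else [])); print("tray",q.round(4),np.degrees(q[2]).round(2),e.reshape(-1,2).round(1).tolist())
# handle bar top ends
s=np.array([(200,132),(238,308)])/3.5+[145-.36,235-.36]
print([atz("scene",p,.09).round(4) for p in s])
st=r.get_state(); p=st["tcp_pos"]; print(p,st["eef_rot"])
E
```

```text
tray [ 0.5157 -0.2934 -0.1081  0.0434] -6.19 [[-0.2, 0.0], [-0.1, 0.1], [-0.2, -0.2], [-0.1, 0.0], [-0.1, -0.0], [-0.1, 0.0], [-0.1, -0.2], [-0.2, 0.1]]
tray [ 0.5156 -0.2935 -0.1081] -6.19 [[-0.2, 0.1], [-0.1, 0.2], [-0.2, -0.1], [-0.1, 0.0], [-0.1, 0.0], [-0.1, 0.1], [-0.2, -0.2], [-0.3, 0.1]]
[array([ 0.4612, -0.2868,  0.09  ]), array([ 0.6051, -0.2967,  0.09  ])]
[0.27141867 0.61800738 0.22660443] [-1.79996107e+02  2.43881245e-03 -2.37113577e+01]
```

servo_tool([
  {"dx":0,"dy":0,"dz":4,"spin":0.05,"grip":0},
  {"dx":1.7,"dy":-3,"dz":6,"spin":0.12,"grip":0},
  {"dx":3.5,"dy":-6.2,"dz":7,"spin":0.2,"grip":0},
  {"dx":5.4,"dy":-9.6,"dz":7,"spin":0.28,"grip":0},
  {"dx":7.3,"dy":-13,"dz":7,"spin":0.36,"grip":0},
  {"dx":9.2,"dy":-16.4,"dz":7,"spin":0.42,"grip":0},
  {"dx":11.1,"dy":-19.8,"dz":7,"spin":0.48,"grip":0},
  {"dx":13,"dy":-23.2,"dz":7,"spin":0.53,"grip":0},
  {"dx":14.9,"dy":-26.6,"dz":7,"spin":0.533,"grip":0},
  {"dx":16.8,"dy":-30,"dz":7,"spin":0.533,"grip":0},
], squeeze=50)

```text
time_s: 1.63
tcp_pos: [0.4399, 0.3162, 0.297]
eef_rot: [-180.0, -0.0, 6.9]
contact_force: [1.2, 1.0, -0.2]
gripper_width: 0.0265
```

servo_tool([
  {"dx":2,"dy":-3.5,"dz":0,"spin":0,"grip":0},
  {"dx":4,"dy":-7,"dz":0,"spin":0,"grip":0},
  {"dx":6,"dy":-10.5,"dz":-1,"spin":0,"grip":0},
  {"dx":7.9,"dy":-13.8,"dz":-3,"spin":0,"grip":0},
  {"dx":7.9,"dy":-13.8,"dz":-6,"spin":0,"grip":0},
  {"dx":7.9,"dy":-13.8,"dz":-9,"spin":0,"grip":0},
  {"dx":7.9,"dy":-13.8,"dz":-11,"spin":0,"grip":0},
  {"dx":7.9,"dy":-13.8,"dz":-12.2,"spin":0,"grip":0},
  {"dx":7.9,"dy":-13.8,"dz":-12.8,"spin":0,"grip":0},
  {"dx":7.9,"dy":-13.8,"dz":-13,"spin":0,"grip":0},
])

```text
time_s: 2.47
tcp_pos: [0.5181, 0.1797, 0.1657]
eef_rot: [180.0, 0.1, 6.8]
contact_force: [0.0, 0.2, 0.1]
gripper_width: 0.0005
```

servo_tool([
  {"dx":0,"dy":0,"dz":-0.3,"spin":0,"grip":0},
  {"dx":0,"dy":0,"dz":-0.6,"spin":0,"grip":0},
  {"dx":0,"dy":0,"dz":-0.9,"spin":0,"grip":0},
  {"dx":0,"dy":0,"dz":-1.2,"spin":0,"grip":0},
  {"dx":0,"dy":0,"dz":-1.5,"spin":0,"grip":0},
  {"dx":0,"dy":0,"dz":-1.8,"spin":0,"grip":0},
  {"dx":0,"dy":0,"dz":-2.1,"spin":0,"grip":0},
  {"dx":0,"dy":0,"dz":-2.4,"spin":0,"grip":0},
  {"dx":0,"dy":0,"dz":-2.6,"spin":0,"grip":0},
  {"dx":0,"dy":0,"dz":-2.7,"spin":0,"grip":0},
])

```text
time_s: 3.3
tcp_pos: [0.5183, 0.1798, 0.1402]
eef_rot: [180.0, 0.0, 6.9]
contact_force: [-7.9, -0.7, 19.4]
gripper_width: 0.0003
```

servo_tool([
  {"dx":0,"dy":0,"dz":1.5,"spin":0,"grip":0},
  {"dx":0,"dy":0,"dz":4.5,"spin":0,"grip":0},
  {"dx":-0.3,"dy":-2,"dz":7.5,"spin":0,"grip":45},
  {"dx":-0.8,"dy":-5.5,"dz":8,"spin":0.01,"grip":45},
  {"dx":-1.3,"dy":-9,"dz":8,"spin":0.01,"grip":45},
  {"dx":-1.8,"dy":-12.2,"dz":7,"spin":0.01,"grip":45},
  {"dx":-2.2,"dy":-14.3,"dz":5,"spin":0.01,"grip":45},
  {"dx":-2.2,"dy":-14.3,"dz":2.5,"spin":0.01,"grip":45},
  {"dx":-2.2,"dy":-14.3,"dz":2,"spin":0.01,"grip":45},
  {"dx":-2.2,"dy":-14.3,"dz":2,"spin":0.01,"grip":45},
])

```text
time_s: 4.13
tcp_pos: [0.4951, 0.0363, 0.1579]
eef_rot: [179.9, 0.2, 7.4]
contact_force: [-0.3, 0.0, 0.5]
gripper_width: 0.0388
```

```bash
python3 - <<'E'
from h import *
s=r.get_state(); print(s["tcp_pos"],s["gripper_width"],s["contact_force"])
im=r.capture("scene"); cv2.imwrite("pics/s1.png",im)
cv2.imwrite("pics/s1c.png",cv2.resize(im[140:304,280:472],None,fx=3.5,fy=3.5,interpolation=2))
E
```

```text
[0.49513762 0.03634282 0.15791097] 0.03879280542580094 [-0.28201979  0.03483546  0.46515244]
```

View pics/s1c.png

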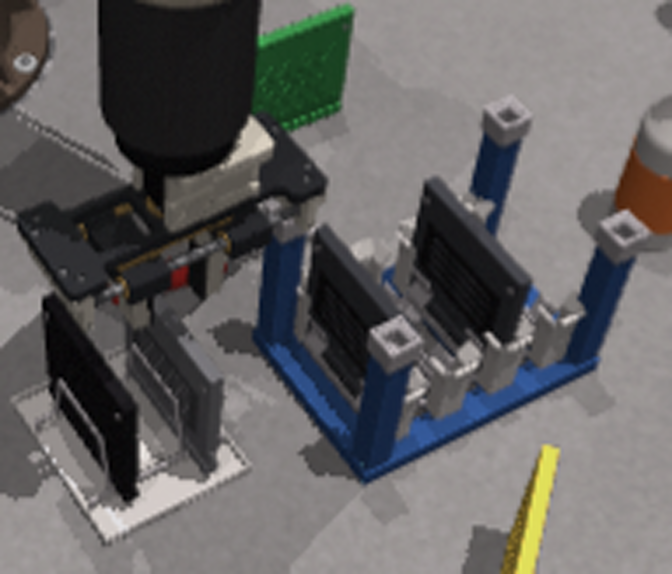

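The slot 0 cover (crop 350,310) has now sunk level with the one in slot 2. The gripper straddles the grey cover (180,370), with one finger between black and grey. Lowering and gripping.

servo_tool([
  {"dx":0,"dy":0,"dz":-2,"spin":0,"grip":45},
  {"dx":0,"dy":0,"dz":-4,"spin":0,"grip":45},
  {"dx":0,"dy":0,"dz":-5.6,"spin":0,"grip":45},
  {"dx":0,"dy":0,"dz":-5.6,"spin":0,"grip":0},
  {"dx":0,"dy":0,"dz":-5.6,"spin":0,"grip":0},
  {"dx":0,"dy":0,"dz":-5.6,"spin":0,"grip":0},
  {"dx":0,"dy":0,"dz":-5.6,"spin":0,"grip":0},
  {"dx":0,"dy":0,"dz":-5.6,"spin":0,"grip":0},
  {"dx":0,"dy":0,"dz":-5.4,"spin":0,"grip":0},
  {"dx":0,"dy":0,"dz":-4,"spin":0,"grip":0},
], squeeze=50)

```text
time_s: 5.02
tcp_pos: [0.495, 0.0368, 0.1183]
eef_rot: [-180.0, 0.2, 7.4]
contact_force: [0.2, 2.3, -3.4]
gripper_width: 0.0114
```

servo_tool([
  {"dx":0,"dy":0,"dz":2.5,"spin":0,"grip":0},
  {"dx":0,"dy":0,"dz":6,"spin":0,"grip":0},
  {"dx":0,"dy":0,"dz":10,"spin":0,"grip":0},
  {"dx":0,"dy":0,"dz":14,"spin":0,"grip":0},
  {"dx":0.3,"dy":3,"dz":17,"spin":0,"grip":0},
  {"dx":0.6,"dy":7,"dz":17,"spin":-0.01,"grip":0},
  {"dx":1,"dy":11,"dz":17,"spin":-0.01,"grip":0},
  {"dx":1.3,"dy":15,"dz":17,"spin":-0.01,"grip":0},
  {"dx":1.6,"dy":18,"dz":17,"spin":-0.01,"grip":0},
  {"dx":1.6,"dy":19.2,"dz":17,"spin":-0.01,"grip":0},
])

```text
time_s: 5.85
tcp_pos: [0.5124, 0.2324, 0.2894]
eef_rot: [-180.0, 0.0, 6.9]
contact_force: [-0.3, -0.1, -1.7]
gripper_width: 0.0118
```

```bash
python3 - <<'E'
from h import *
s=r.get_state(); print(s["tcp_pos"],s["eef_rot"],s["gripper_width"],s["contact_force"])
im=r.capture("scene"); cv2.imwrite("pics/s2.png",im)
p=s["tcp_pos"]; a=np.radians(s["eef_rot"][2]); ux=np.array([np.cos(a),np.sin(a),0]);uy=np.array([-np.sin(a),np.cos(a),0])
P=[p+ux*i*.06+uy*j*.006+np.array([0,0,k]) for i in(-1,1) for j in(-1,1) for k in(-.087,.033)]
print(proj("scene",P).round(1).tolist())
x0,y0=330,70; f=5
c=cv2.resize(im[y0:y0+119,x0:x0+150],None,fx=f,fy=f,interpolation=2)
for u in proj("scene",P): cv2.circle(c,tuple(int(v) for v in ((u-[x0,y0]+.5)*f)),3,(0,255,0),1)
cv2.imwrite("pics/s2c.png",c)
E
```

```text
[0.51239806 0.23240539 0.28943185] [-1.79977067e+02  1.69807170e-03  6.94822133e+00] 0.01181619483911573 [-0.25713005 -0.05364454 -1.65598715]
[[388.3, 180.7], [394.7, 143.8], [392.2, 179.0], [399.0, 142.1], [417.3, 212.2], [427.1, 176.0], [421.4, 210.3], [431.5, 174.0]]
```

View pics/s2c.png

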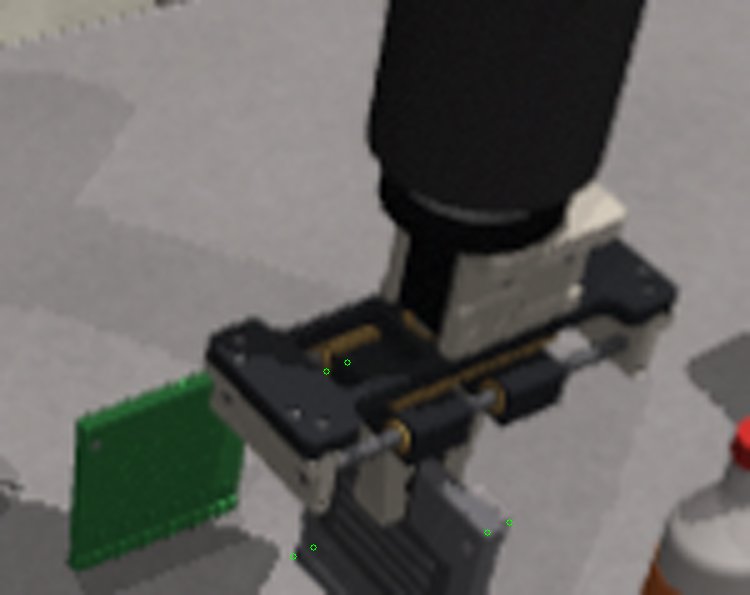

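The held grey cover's near top corner sits at crop (495,525), matching the predicted (487..509, 522..532). So its offset in the grip is under about 2 mm. Lowering into slot 1.

servo_tool([
  {"dx":0,"dy":0,"dz":-1,"spin":0,"grip":0},
  {"dx":0,"dy":0,"dz":-4,"spin":0,"grip":0},
  {"dx":0,"dy":0,"dz":-7,"spin":0,"grip":0},
  {"dx":0,"dy":0,"dz":-9.5,"spin":0,"grip":0},
  {"dx":0,"dy":0,"dz":-10.8,"spin":0,"grip":0},
  {"dx":0,"dy":0,"dz":-11.7,"spin":0,"grip":0},
  {"dx":0,"dy":0,"dz":-12.5,"spin":0,"grip":0},
  {"dx":0,"dy":0,"dz":-13.3,"spin":0,"grip":0},
  {"dx":0,"dy":0,"dz":-14.1,"spin":0,"grip":0},
  {"dx":0,"dy":0,"dz":-14.8,"spin":0,"grip":0},
])

```text
time_s: 6.73
tcp_pos: [0.5131, 0.2297, 0.1419]
eef_rot: [-179.9, -0.1, 6.8]
contact_force: [-0.7, 4.1, 0.7]
gripper_width: 0.0115
```

servo_tool([
  {"dx":0,"dy":0.05,"dz":-0.6,"spin":0,"grip":0},
  {"dx":0,"dy":0.1,"dz":-1.1,"spin":0,"grip":0},
  {"dx":0,"dy":0.1,"dz":-1.5,"spin":0,"grip":0},
  {"dx":0,"dy":0.1,"dz":-1.9,"spin":0,"grip":0},
  {"dx":0,"dy":0.1,"dz":-2.2,"spin":0,"grip":0},
  {"dx":0,"dy":0.1,"dz":-2.5,"spin":0,"grip":0},
  {"dx":0,"dy":0.1,"dz":-2.8,"spin":0,"grip":0},
  {"dx":0,"dy":0.1,"dz":-3.1,"spin":0,"grip":0},
  {"dx":0,"dy":0.1,"dz":-3.3,"spin":0,"grip":0},
  {"dx":0,"dy":0.1,"dz":-3.4,"spin":0,"grip":0},
])

```text
time_s: 7.57
tcp_pos: [0.5122, 0.2303, 0.109]
eef_rot: [-180.0, -0.0, 6.9]
contact_force: [-12.9, 2.2, 27.7]
gripper_width: 0.0115
```

servo_tool([
  {"dx":0,"dy":0,"dz":0,"spin":0,"grip":32},
  {"dx":0,"dy":0,"dz":0,"spin":0,"grip":32},
  {"dx":0,"dy":0,"dz":0,"spin":0,"grip":32},
  {"dx":0,"dy":0,"dz":1.5,"spin":0,"grip":32},
  {"dx":0,"dy":0,"dz":4,"spin":0,"grip":32},
  {"dx":0,"dy":0,"dz":5,"spin":0,"grip":0},
  {"dx":0,"dy":0,"dz":5,"spin":0,"grip":0},
  {"dx":0,"dy":0,"dz":4.8,"spin":0,"grip":0},
  {"dx":0,"dy":0,"dz":4.4,"spin":0,"grip":0},
  {"dx":0,"dy":0,"dz":4.1,"spin":0,"grip":0},
])

```text
time_s: 8.4
tcp_pos: [0.5116, 0.2294, 0.1468]
eef_rot: [179.9, 0.1, 6.8]
contact_force: [-0.4, -0.2, -0.5]
gripper_width: 0.0023
```

servo_tool([
  {"dx":0,"dy":0,"dz":-0.2,"spin":0,"grip":0},
  {"dx":0,"dy":0,"dz":-0.4,"spin":0,"grip":0},
  {"dx":0,"dy":0,"dz":-0.6,"spin":0,"grip":0},
  {"dx":0,"dy":0,"dz":-0.7,"spin":0,"grip":0},
  {"dx":0,"dy":0,"dz":-0.8,"spin":0,"grip":0},
  {"dx":0,"dy":0,"dz":-0.8,"spin":0,"grip":0},
  {"dx":0,"dy":0,"dz":-0.85,"spin":0,"grip":0},
  {"dx":0,"dy":0,"dz":-0.9,"spin":0,"grip":0},
  {"dx":0,"dy":0,"dz":-0.9,"spin":0,"grip":0},
  {"dx":0,"dy":0,"dz":-0.9,"spin":0,"grip":0},
])

```text
time_s: 9.23
tcp_pos: [0.5126, 0.2301, 0.1404]
eef_rot: [-180.0, -0.0, 6.8]
contact_force: [-2.0, -0.1, 5.9]
gripper_width: 0.0005
```

servo_tool([
  {"dx":0,"dy":0,"dz":3,"spin":0,"grip":0},
  {"dx":0,"dy":-1,"dz":6.5,"spin":0,"grip":0},
  {"dx":-0.2,"dy":-4.5,"dz":8,"spin":0,"grip":0},
  {"dx":-0.4,"dy":-8.5,"dz":8,"spin":0,"grip":20},
  {"dx":-0.7,"dy":-12.5,"dz":8,"spin":0.005,"grip":45},
  {"dx":-1,"dy":-16.5,"dz":8,"spin":0.005,"grip":45},
  {"dx":-1.3,"dy":-20.5,"dz":7.5,"spin":0.005,"grip":45},
  {"dx":-1.6,"dy":-24,"dz":6,"spin":0.005,"grip":45},
  {"dx":-1.6,"dy":-25.6,"dz":4,"spin":0.005,"grip":45},
  {"dx":-1.6,"dy":-25.6,"dz":2,"spin":0.005,"grip":45},
])

```text
time_s: 10.07
tcp_pos: [0.4961, -0.0288, 0.1596]
eef_rot: [-180.0, -0.1, 6.9]
contact_force: [0.5, 0.5, 0.1]
gripper_width: 0.0381
```

servo_tool([
  {"dx":0,"dy":0,"dz":0,"spin":0,"grip":45},
  {"dx":0,"dy":0,"dz":-2.5,"spin":0,"grip":45},
  {"dx":0,"dy":0,"dz":-5,"spin":0,"grip":45},
  {"dx":0,"dy":0,"dz":-5.6,"spin":0,"grip":0},
  {"dx":0,"dy":0,"dz":-5.6,"spin":0,"grip":0},
  {"dx":0,"dy":0,"dz":-5.6,"spin":0,"grip":0},
  {"dx":0,"dy":0,"dz":-5.6,"spin":0,"grip":0},
  {"dx":0,"dy":0,"dz":-5.6,"spin":0,"grip":0},
  {"dx":0,"dy":0,"dz":-5.6,"spin":0,"grip":0},
  {"dx":0,"dy":0,"dz":-4,"spin":0,"grip":0},
])

```text
time_s: 10.9
tcp_pos: [0.4949, -0.0261, 0.1182]
eef_rot: [-180.0, 0.2, 7.1]
contact_force: [-0.5, 0.2, -3.0]
gripper_width: 0.0118
```

servo_tool([
  {"dx":0,"dy":0,"dz":2.5,"spin":0,"grip":0},
  {"dx":0,"dy":0,"dz":6,"spin":0,"grip":0},
  {"dx":0,"dy":0,"dz":10,"spin":0,"grip":0},
  {"dx":0,"dy":0,"dz":14,"spin":0,"grip":0},
  {"dx":0,"dy":2.5,"dz":17,"spin":0,"grip":0},
  {"dx":0,"dy":6.5,"dz":17,"spin":0,"grip":0},
  {"dx":0.1,"dy":10.5,"dz":17,"spin":0,"grip":0},
  {"dx":0.2,"dy":14.5,"dz":17,"spin":0,"grip":0},
  {"dx":0.3,"dy":18.5,"dz":17,"spin":-0.005,"grip":0},
  {"dx":0.3,"dy":21,"dz":17,"spin":-0.005,"grip":0},
])

```text
time_s: 11.73
tcp_pos: [0.499, 0.1871, 0.29]
eef_rot: [-179.9, -0.0, 6.9]
contact_force: [0.7, -0.4, -1.2]
gripper_width: 0.0116
```

```bash
python3 - <<'E'
from fit import *
for t in("cleaner",):
  for n in("scene","top"):
    im=r.capture(n); cv2.imwrite(f"pics/{n}3.png",im)
# cap centre from initial pics: red blob near
for n,(x0,y0,x1,y1) in(("scene",(470,148,495,170)),("top",(105,235,130,258))):
    im=cv2.imread(f"pics/{n}0.png"); h=cv2.cvtColor(im,cv2.COLOR_BGR2HSV); m=((h[...,0]<8)|(h[...,0]>172))&(h[...,1]>150)&(h[...,2]>80)
    ys,xs=np.nonzero(m[y0:y1,x0:x1]); u=[xs.mean()+x0,ys.mean()+y0]; print(n,u,atz(n,u,.18).round(3))
E
```

```text
scene [np.float64(482.84444444444443), np.float64(157.42222222222222)] [0.456 0.509 0.18 ]
top [np.float64(115.75641025641026), np.float64(245.82051282051282)] [0.459 0.504 0.18 ]
```

servo_tool([
  {"dx":0,"dy":3.5,"dz":0,"spin":0,"grip":0},
  {"dx":0.1,"dy":7.5,"dz":0,"spin":0,"grip":0},
  {"dx":0.2,"dy":11.5,"dz":0,"spin":0,"grip":0},
  {"dx":0.2,"dy":14,"dz":0,"spin":0,"grip":0},
  {"dx":0.2,"dy":14.45,"dz":0,"spin":0,"grip":0},
  {"dx":0.2,"dy":14.45,"dz":-1.5,"spin":0,"grip":0},
  {"dx":0.2,"dy":14.45,"dz":-4.5,"spin":0,"grip":0},
  {"dx":0.2,"dy":14.45,"dz":-7.5,"spin":0,"grip":0},
  {"dx":0.2,"dy":14.45,"dz":-9.5,"spin":0,"grip":0},
  {"dx":0.2,"dy":14.45,"dz":-10.5,"spin":0,"grip":0},
])

```text
time_s: 12.67
tcp_pos: [0.5001, 0.3266, 0.1817]
eef_rot: [179.9, 0.2, 6.8]
contact_force: [-0.1, -0.6, -1.5]
gripper_width: 0.0116
```

```bash
python3 - <<'E'
from h import *
s=r.get_state(); print(s["tcp_pos"],s["eef_rot"],s["gripper_width"],s["contact_force"])
im=r.capture("scene"); cv2.imwrite("pics/s4.png",im)
x0,y0=340,110; f=4
cv2.imwrite("pics/s4c.png",cv2.resize(im[y0:y0+145,x0:x0+150],None,fx=f,fy=f,interpolation=2))
E
```

```text
[0.50013092 0.32660652 0.18171738] [179.85965596   0.21075634   6.77695508] 0.011550796545124292 [-0.10741227 -0.57606952 -1.54515451]
```

View pics/s4c.png

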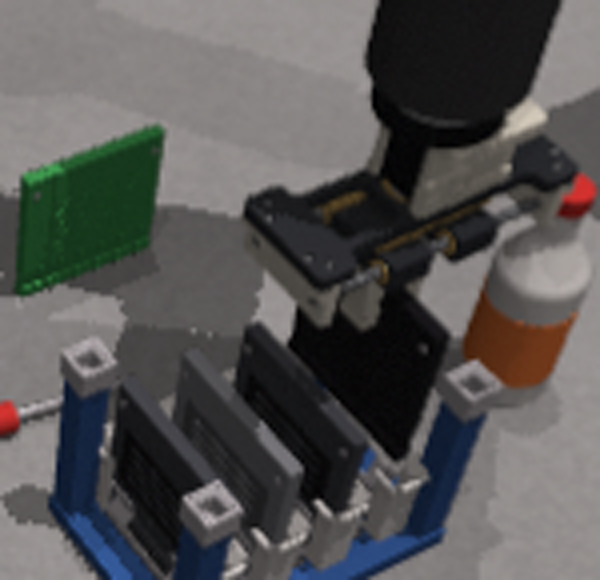

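The view shows three covers level in slots 0, 1 and 2 (crop tops at (125,380), (190,355) and (255,325)). The black cover hangs over slot 3 at (390,400), clear of the bottle. Lowering and pushing.

servo_tool([
  {"dx":0,"dy":0,"dz":-0.5,"spin":0,"grip":0},
  {"dx":0,"dy":0,"dz":-1,"spin":0,"grip":0},
  {"dx":0,"dy":0,"dz":-1.5,"spin":0,"grip":0},
  {"dx":0,"dy":0,"dz":-2,"spin":0,"grip":0},
  {"dx":0,"dy":0,"dz":-2.5,"spin":0,"grip":0},
  {"dx":0,"dy":0,"dz":-3,"spin":0,"grip":0},
  {"dx":0,"dy":0,"dz":-3.5,"spin":0,"grip":0},
  {"dx":0,"dy":0,"dz":-4,"spin":0,"grip":0},
  {"dx":0,"dy":0,"dz":-4.2,"spin":0,"grip":0},
  {"dx":0,"dy":0,"dz":-4.2,"spin":0,"grip":0},
])

```text
time_s: 13.55
tcp_pos: [0.5013, 0.3292, 0.1419]
eef_rot: [-180.0, 0.0, 6.8]
contact_force: [0.7, 6.3, -3.6]
gripper_width: 0.0117
```

servo_tool([
  {"dx":0,"dy":0.05,"dz":-0.6,"spin":0,"grip":0},
  {"dx":0,"dy":0.1,"dz":-1.1,"spin":0,"grip":0},
  {"dx":0,"dy":0.1,"dz":-1.5,"spin":0,"grip":0},
  {"dx":0,"dy":0.1,"dz":-1.9,"spin":0,"grip":0},
  {"dx":0,"dy":0.1,"dz":-2.2,"spin":0,"grip":0},
  {"dx":0,"dy":0.1,"dz":-2.5,"spin":0,"grip":0},
  {"dx":0,"dy":0.1,"dz":-2.8,"spin":0,"grip":0},
  {"dx":0,"dy":0.1,"dz":-3.1,"spin":0,"grip":0},
  {"dx":0,"dy":0.1,"dz":-3.3,"spin":0,"grip":0},
  {"dx":0,"dy":0.1,"dz":-3.4,"spin":0,"grip":0},
])

```text
time_s: 14.38
tcp_pos: [0.5011, 0.3297, 0.1092]
eef_rot: [180.0, 0.0, 6.9]
contact_force: [-9.7, 1.8, 19.8]
gripper_width: 0.0117
```

servo_tool([
  {"dx":0,"dy":0,"dz":0,"spin":0,"grip":32},
  {"dx":0,"dy":0,"dz":0,"spin":0,"grip":32},
  {"dx":0,"dy":0,"dz":0,"spin":0,"grip":32},
  {"dx":0,"dy":0,"dz":1.5,"spin":0,"grip":32},
  {"dx":0,"dy":0,"dz":4,"spin":0,"grip":32},
  {"dx":0,"dy":0,"dz":5,"spin":0,"grip":0},
  {"dx":0,"dy":0,"dz":5,"spin":0,"grip":0},
  {"dx":0,"dy":0,"dz":4.8,"spin":0,"grip":0},
  {"dx":0,"dy":0,"dz":4.4,"spin":0,"grip":0},
  {"dx":0,"dy":0,"dz":4.1,"spin":0,"grip":0},
])

```text
time_s: 15.22
tcp_pos: [0.5007, 0.3287, 0.1478]
eef_rot: [179.9, 0.1, 6.8]
contact_force: [-0.5, -0.0, -0.7]
gripper_width: 0.0023
```

servo_tool([
  {"dx":0,"dy":0,"dz":-0.2,"spin":0,"grip":0},
  {"dx":0,"dy":0,"dz":-0.4,"spin":0,"grip":0},
  {"dx":0,"dy":0,"dz":-0.6,"spin":0,"grip":0},
  {"dx":0,"dy":0,"dz":-0.7,"spin":0,"grip":0},
  {"dx":0,"dy":0,"dz":-0.8,"spin":0,"grip":0},
  {"dx":0,"dy":0,"dz":-0.8,"spin":0,"grip":0},
  {"dx":0,"dy":0,"dz":-0.85,"spin":0,"grip":0},
  {"dx":0,"dy":0,"dz":-0.9,"spin":0,"grip":0},
  {"dx":0,"dy":0,"dz":-0.9,"spin":0,"grip":0},
  {"dx":0,"dy":0,"dz":-0.9,"spin":0,"grip":0},
])

```text
time_s: 16.05
tcp_pos: [0.5014, 0.3295, 0.1406]
eef_rot: [-180.0, -0.0, 6.8]
contact_force: [0.7, -0.2, 1.1]
gripper_width: 0.0006
```

servo_tool([
  {"dx":0,"dy":0,"dz":-0.05,"spin":0,"grip":0},
  {"dx":0,"dy":0,"dz":-0.1,"spin":0,"grip":0},
  {"dx":0,"dy":0,"dz":-0.1,"spin":0,"grip":0},
  {"dx":0,"dy":0,"dz":-0.15,"spin":0,"grip":0},
  {"dx":0,"dy":0,"dz":-0.15,"spin":0,"grip":0},
  {"dx":0,"dy":0,"dz":-0.15,"spin":0,"grip":0},
  {"dx":0,"dy":0,"dz":-0.15,"spin":0,"grip":0},
  {"dx":0,"dy":0,"dz":-0.15,"spin":0,"grip":0},
  {"dx":0,"dy":0,"dz":-0.15,"spin":0,"grip":0},
  {"dx":0,"dy":0,"dz":-0.15,"spin":0,"grip":0},
])

```text
time_s: 16.88
tcp_pos: [0.5016, 0.3298, 0.1403]
eef_rot: [-180.0, -0.1, 6.9]
contact_force: [-3.0, -0.9, 8.4]
gripper_width: 0.0003
```

servo_tool([
  {"dx":0,"dy":0,"dz":3,"spin":0,"grip":0},
  {"dx":0,"dy":-1,"dz":7,"spin":0,"grip":0},
  {"dx":0,"dy":-4.5,"dz":9,"spin":-0.02,"grip":0},
  {"dx":0.1,"dy":-8.5,"dz":10,"spin":-0.05,"grip":0},
  {"dx":0.2,"dy":-12.5,"dz":10,"spin":-0.08,"grip":0},
  {"dx":0.3,"dy":-16.5,"dz":10,"spin":-0.11,"grip":0},
  {"dx":0.5,"dy":-20.5,"dz":10,"spin":-0.14,"grip":0},
  {"dx":0.6,"dy":-24.5,"dz":10,"spin":-0.17,"grip":0},
  {"dx":0.7,"dy":-28.5,"dz":10,"spin":-0.2,"grip":30},
  {"dx":0.8,"dy":-32.5,"dz":10,"spin":-0.228,"grip":60},
])

```text
time_s: 17.72
tcp_pos: [0.509, 0.0027, 0.2394]
eef_rot: [-180.0, -0.0, -6.3]
contact_force: [1.6, 0.5, 0.5]
gripper_width: 0.0088
```

servo_tool([
  {"dx":0.1,"dy":-4,"dz":0,"spin":0,"grip":60},
  {"dx":0.2,"dy":-8,"dz":0,"spin":0,"grip":60},
  {"dx":0.3,"dy":-12,"dz":0,"spin":0,"grip":60},
  {"dx":0.4,"dy":-16,"dz":0,"spin":0,"grip":60},
  {"dx":0.5,"dy":-20,"dz":0,"spin":0,"grip":60},
  {"dx":0.6,"dy":-24,"dz":-1,"spin":0,"grip":60},
  {"dx":0.6,"dy":-27.5,"dz":-3,"spin":0,"grip":60},
  {"dx":0.6,"dy":-29.5,"dz":-6,"spin":0,"grip":60},
  {"dx":0.6,"dy":-29.9,"dz":-9,"spin":0,"grip":60},
  {"dx":0.6,"dy":-29.9,"dz":-11.5,"spin":0,"grip":60},
])

```text
time_s: 18.55
tcp_pos: [0.5144, -0.2962, 0.1218]
eef_rot: [-180.0, 0.1, -6.4]
contact_force: [-0.3, 0.5, -0.4]
gripper_width: 0.0525
```

```bash
python3 - <<'E'
from h import *
s=r.get_state(); print(s["tcp_pos"],s["eef_rot"],s["gripper_width"],s["contact_force"])
im=r.capture("scene"); cv2.imwrite("pics/s5.png",im)
x0,y0=130,190; f=4
a=cv2.resize(im[y0:y0+145,x0:x0+150],None,fx=f,fy=f,interpolation=2)
cv2.imwrite("pics/s5c.png",a)
E
```

```text
[ 0.51437626 -0.29622396  0.12184026] [-1.79982374e+02  6.20694435e-02 -6.40777556e+00] 0.05250810578731875 [-0.30715837  0.53751036 -0.42719218]
```

View pics/s5c.png

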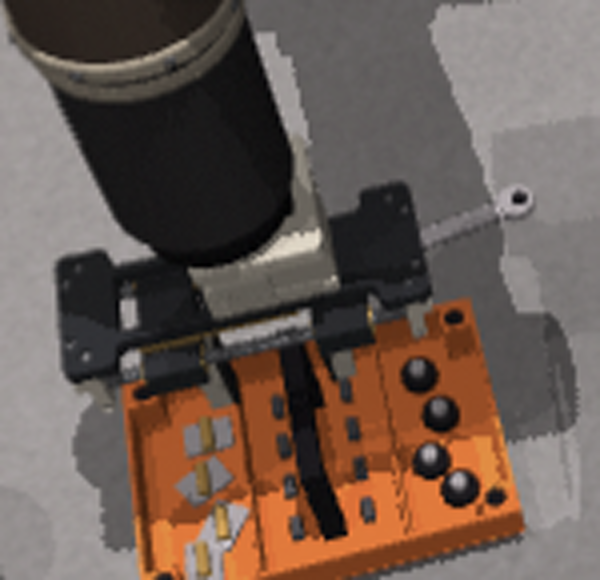

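The fingers straddle the black handle bar (crop 300,430), one on each side at (230,380) and (345,365). Lowering and gripping.

servo_tool([
  {"dx":0,"dy":0,"dz":-1.5,"spin":0,"grip":60},
  {"dx":0,"dy":0,"dz":-3.5,"spin":0,"grip":60},
  {"dx":0,"dy":0,"dz":-5,"spin":0,"grip":60},
  {"dx":0,"dy":0,"dz":-5.3,"spin":0,"grip":30},
  {"dx":0,"dy":0,"dz":-5.3,"spin":0,"grip":0},
  {"dx":0,"dy":0,"dz":-5.3,"spin":0,"grip":0},
  {"dx":0,"dy":0,"dz":-5.3,"spin":0,"grip":0},
  {"dx":0,"dy":0,"dz":-5.3,"spin":0,"grip":0},
  {"dx":0,"dy":0,"dz":-5.3,"spin":0,"grip":0},
  {"dx":0,"dy":0,"dz":-5.3,"spin":0,"grip":0},
], squeeze=60)

```text
time_s: 19.43
tcp_pos: [0.5159, -0.2946, 0.0719]
eef_rot: [180.0, -0.1, -6.2]
contact_force: [0.0, 0.1, 2.1]
gripper_width: 0.013
```

servo_tool([
  {"dx":0,"dy":0,"dz":0.7,"spin":0,"grip":0},
  {"dx":0,"dy":0,"dz":2,"spin":0,"grip":0},
  {"dx":0,"dy":0,"dz":4,"spin":0,"grip":0},
  {"dx":0,"dy":0,"dz":6.5,"spin":0,"grip":0},
  {"dx":0,"dy":0,"dz":9.5,"spin":0,"grip":0},
  {"dx":0,"dy":0,"dz":12.5,"spin":0,"grip":0},
  {"dx":0,"dy":0,"dz":15.5,"spin":0,"grip":0},
  {"dx":0,"dy":0.5,"dz":18.5,"spin":0,"grip":0},
  {"dx":0,"dy":1.5,"dz":20.5,"spin":0,"grip":0},
  {"dx":0,"dy":3,"dz":21.5,"spin":0,"grip":0},
])

```text
time_s: 20.27
tcp_pos: [0.5155, -0.265, 0.2888]
eef_rot: [180.0, -0.1, -6.3]
contact_force: [1.0, 0.8, -7.3]
gripper_width: 0.0134
```

servo_tool([
  {"dx":0,"dy":2,"dz":0,"spin":0,"grip":0},
  {"dx":-0.1,"dy":4.5,"dz":0,"spin":0.02,"grip":0},
  {"dx":-0.1,"dy":7.3,"dz":0,"spin":0.04,"grip":0},
  {"dx":-0.1,"dy":10.3,"dz":0,"spin":0.06,"grip":0},
  {"dx":-0.2,"dy":13.3,"dz":0,"spin":0.08,"grip":0},
  {"dx":-0.2,"dy":16.3,"dz":0,"spin":0.1,"grip":0},
  {"dx":-0.2,"dy":19.3,"dz":0,"spin":0.12,"grip":0},
  {"dx":-0.3,"dy":22.3,"dz":0,"spin":0.14,"grip":0},
  {"dx":-0.3,"dy":25.3,"dz":0,"spin":0.16,"grip":0},
  {"dx":-0.3,"dy":28.3,"dz":0,"spin":0.18,"grip":0},
])

```text
time_s: 21.1
tcp_pos: [0.5109, 0.0198, 0.2853]
eef_rot: [-180.0, 0.1, 4.1]
contact_force: [1.3, -0.3, -7.4]
gripper_width: 0.0134
```

servo_tool([
  {"dx":0,"dy":3,"dz":0,"spin":0.01,"grip":0},
  {"dx":-0.1,"dy":6,"dz":0,"spin":0.02,"grip":0},
  {"dx":-0.1,"dy":9,"dz":0,"spin":0.03,"grip":0},
  {"dx":-0.1,"dy":12,"dz":0,"spin":0.048,"grip":0},
  {"dx":-0.2,"dy":15,"dz":0,"spin":0.048,"grip":0},
  {"dx":-0.2,"dy":18,"dz":0,"spin":0.048,"grip":0},
  {"dx":-0.2,"dy":20.5,"dz":0,"spin":0.048,"grip":0},
  {"dx":-0.25,"dy":22.5,"dz":0,"spin":0.048,"grip":0},
  {"dx":-0.25,"dy":23.4,"dz":0,"spin":0.048,"grip":0},
  {"dx":-0.25,"dy":23.6,"dz":0,"spin":0.048,"grip":0},
])

```text
time_s: 21.93
tcp_pos: [0.5089, 0.2558, 0.2848]
eef_rot: [180.0, 0.1, 6.9]
contact_force: [0.6, -0.6, -7.1]
gripper_width: 0.0136
```

```bash
python3 - <<'E'
from h import *
s=r.get_state(); print(s["tcp_pos"],s["eef_rot"],s["gripper_width"],s["contact_force"],s["moment"])
im=r.capture("scene"); cv2.imwrite("pics/s6.png",im); cv2.imwrite("pics/t6.png",r.capture("top"))
x0,y0=330,100; f=4
p=s["tcp_pos"]; a=np.radians(s["eef_rot"][2]); ux=np.array([np.cos(a),np.sin(a),0]);uy=np.array([-np.sin(a),np.cos(a),0])
P=[p+ux*i*.068+uy*j*.1+np.array([0,0,-.0715+k]) for i in(-1,1) for j in(-1,1) for k in(0,.043)]
c=cv2.resize(im[y0:y0+150,x0:x0+170],None,fx=f,fy=f,interpolation=2)
for u in proj("scene",P): cv2.circle(c,tuple(int(v) for v in ((u-[x0,y0]+.5)*f)),3,(0,255,0),1)
cv2.imwrite("pics/s6c.png",c)
E
```

```text
[0.50892952 0.25581293 0.28479836] [1.79958892e+02 1.47653234e-01 6.91008045e+00] 0.013614329556078136 [ 0.62109934 -0.59514103 -7.10682064] [-0.43124819 -0.10512997 -0.01623784]
```

View pics/s6c.png

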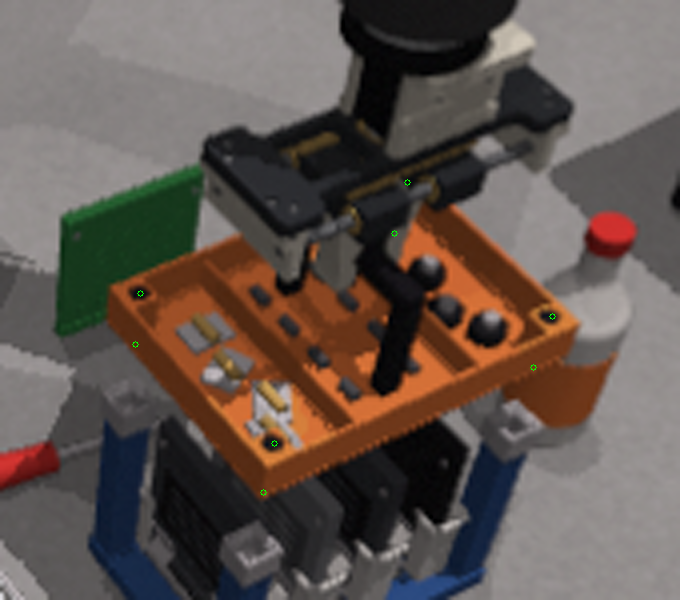

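The tray holes match the level-pose prediction to within about 1 px: (140,293), (275,442) and (552,316). The four covers stand level under it. Lowering onto the posts.

servo_tool([
  {"dx":0,"dy":0,"dz":-0.5,"spin":0,"grip":0},
  {"dx":0,"dy":0,"dz":-1.2,"spin":0,"grip":0},
  {"dx":0,"dy":0,"dz":-2,"spin":0,"grip":0},
  {"dx":0,"dy":0,"dz":-2.7,"spin":0,"grip":0},
  {"dx":0,"dy":0,"dz":-3.3,"spin":0,"grip":0},
  {"dx":0,"dy":0,"dz":-3.8,"spin":0,"grip":0},
  {"dx":0,"dy":0,"dz":-4.2,"spin":0,"grip":0},
  {"dx":0,"dy":0,"dz":-4.6,"spin":0,"grip":0},
  {"dx":0,"dy":0,"dz":-5,"spin":0,"grip":0},
  {"dx":0,"dy":0,"dz":-5.3,"spin":0,"grip":0},
])

```text
time_s: 22.87
tcp_pos: [0.5099, 0.2545, 0.2326]
eef_rot: [180.0, 0.0, 6.8]
contact_force: [0.1, -0.3, -7.4]
gripper_width: 0.0128
```

servo_tool([
  {"dx":0,"dy":0,"dz":-0.15,"spin":0,"grip":0},
  {"dx":0,"dy":0,"dz":-0.3,"spin":0,"grip":0},
  {"dx":0,"dy":0,"dz":-0.45,"spin":0,"grip":0},
  {"dx":0,"dy":0,"dz":-0.6,"spin":0,"grip":0},
  {"dx":0,"dy":0,"dz":-0.7,"spin":0,"grip":0},
  {"dx":0,"dy":0,"dz":-0.8,"spin":0,"grip":0},
  {"dx":0,"dy":0,"dz":-0.9,"spin":0,"grip":0},
  {"dx":0,"dy":0,"dz":-1,"spin":0,"grip":0},
  {"dx":0,"dy":0,"dz":-1.05,"spin":0,"grip":0},
  {"dx":0,"dy":0,"dz":-1.05,"spin":0,"grip":0},
])

```text
time_s: 23.7
tcp_pos: [0.51, 0.2546, 0.223]
eef_rot: [-180.0, -0.0, 6.8]
contact_force: [-2.2, 1.0, -3.0]
gripper_width: 0.0131
```

servo_tool([
  {"dx":0,"dy":0,"dz":-0.1,"spin":0,"grip":0},
  {"dx":0,"dy":0,"dz":-0.15,"spin":0,"grip":0},
  {"dx":0,"dy":0,"dz":-0.2,"spin":0,"grip":0},
  {"dx":0,"dy":0,"dz":-0.2,"spin":0,"grip":0},
  {"dx":0,"dy":0,"dz":-0.2,"spin":0,"grip":0},
  {"dx":0,"dy":0,"dz":-0.2,"spin":0,"grip":0},
  {"dx":0,"dy":0,"dz":-0.2,"spin":0,"grip":0},
  {"dx":0,"dy":0,"dz":-0.2,"spin":0,"grip":0},
  {"dx":0,"dy":0,"dz":-0.2,"spin":0,"grip":0},
  {"dx":0,"dy":0,"dz":-0.2,"spin":0,"grip":0},
])

```text
time_s: 24.53
tcp_pos: [0.51, 0.2547, 0.223]
eef_rot: [-180.0, -0.1, 6.9]
contact_force: [-9.1, -0.2, 10.5]
gripper_width: 0.0132
```

servo_tool([
  {"dx":0,"dy":0,"dz":0.1,"spin":0,"grip":0},
  {"dx":0,"dy":0,"dz":0.15,"spin":0,"grip":60},
  {"dx":0,"dy":0,"dz":0.15,"spin":0,"grip":60},
  {"dx":0,"dy":0,"dz":0.15,"spin":0,"grip":60},
  {"dx":0,"dy":0,"dz":0.15,"spin":0,"grip":60},
  {"dx":0,"dy":0,"dz":0.15,"spin":0,"grip":60},
  {"dx":0,"dy":0,"dz":1.5,"spin":0,"grip":60},
  {"dx":0,"dy":0,"dz":4,"spin":0,"grip":60},
  {"dx":0,"dy":0,"dz":7,"spin":0,"grip":60},
  {"dx":0,"dy":0,"dz":10,"spin":0,"grip":60},
])

```text
time_s: 25.37
tcp_pos: [0.5098, 0.2542, 0.3213]
eef_rot: [179.9, 0.1, 6.8]
contact_force: [0.4, 0.3, -0.1]
gripper_width: 0.0529
```

servo_tool([
  {"dx":0,"dy":0,"dz":2,"spin":0,"grip":60},
  {"dx":0,"dy":-2,"dz":3,"spin":0,"grip":60},
  {"dx":0,"dy":-5.5,"dz":3,"spin":0,"grip":60},
  {"dx":0,"dy":-9,"dz":3,"spin":0,"grip":60},
  {"dx":0,"dy":-12.5,"dz":3,"spin":0,"grip":60},
  {"dx":0,"dy":-16,"dz":3,"spin":0,"grip":60},
  {"dx":0,"dy":-19.5,"dz":3,"spin":0,"grip":60},
  {"dx":0,"dy":-23,"dz":3,"spin":0,"grip":60},
  {"dx":0,"dy":-25,"dz":3,"spin":0,"grip":60},
  {"dx":0,"dy":-25,"dz":3,"spin":0,"grip":60},
])

```text
time_s: 26.2
tcp_pos: [0.5096, 0.0012, 0.3509]
eef_rot: [180.0, -0.0, 6.7]
contact_force: [-0.5, -0.1, -0.2]
gripper_width: 0.0527
```

```bash
python3 - <<'E'
from h import *
s=r.get_state(); print(s["tcp_pos"],s["gripper_width"],s["contact_force"])
im=r.capture("scene"); cv2.imwrite("pics/s7.png",im)
x0,y0=330,120; f=4
a=np.radians(6.8); ux=np.array([np.cos(a),np.sin(a),0]);uy=np.array([-np.sin(a),np.cos(a),0]); p=np.array([.510,.2545,.151])
P=[p+ux*i*.068+uy*j*.1+np.array([0,0,.043]) for i in(-1,1) for j in(-1,1)]
c=cv2.resize(im[y0:y0+150,x0:x0+170],None,fx=f,fy=f,interpolation=2)
for u in proj("scene",P): cv2.circle(c,tuple(int(v) for v in ((u-[x0,y0]+.5)*f)),3,(0,255,0),1)
cv2.imwrite("pics/s7c.png",c)
E
```

```text
[0.50962858 0.00121476 0.35089369] 0.052675024728644625 [-0.52639396 -0.07402249 -0.19431452]
```

View pics/s7c.png

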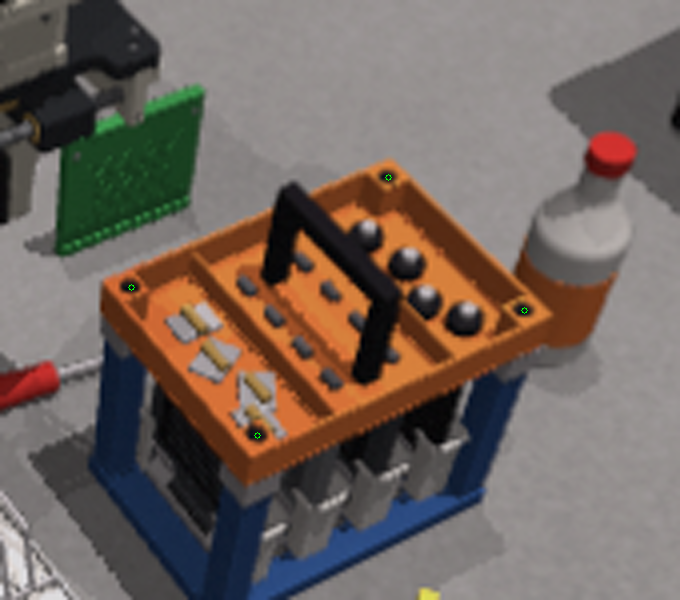

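View pics/s7.png

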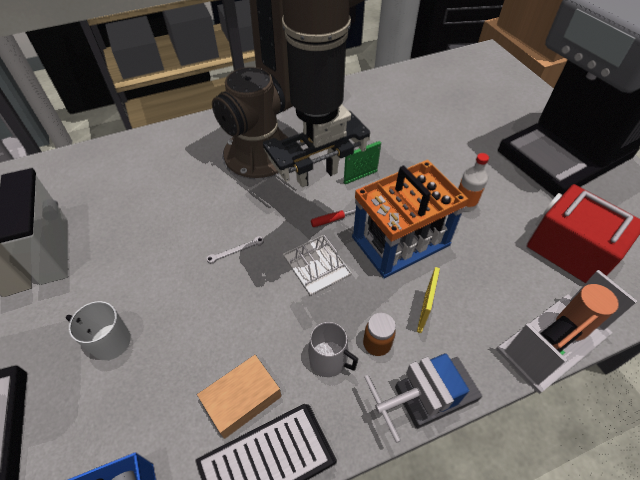

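The four tray corner holes lie on the predicted seated positions (crop (131,287), (257,435), (388,177), (524,310)). The drainer is empty, nothing else has moved, and the gripper is clear. Handing in.

```bash
python3 -c "
from plant import r
print(r.close_job())"
```

```text
the job is handed in; nothing more can be done
None
```

The job is done and handed in at about 26 s, in the order asked.

- **Proud cover:** I pressed the cover in slot 0 home. The fingertips stopped at 140.2 mm with about 19 N, against a nominal top edge of 140 mm.
- **Washed covers:** The grey cover went into slot 1 and the black one into slot 3, each pushed through the clips. A second press with closed fingers found both tops at about 140.3 mm and firm. The cover already home in slot 2 was left alone.
- **Tray:** I carried it level and lowered it until its origin was about 151.5 mm above the bench, against a nominal 151 mm. It went no lower under about 10 N, so I let go.

**Last checks:** The final picture shows all four tray corners on the predicted seated positions. The drainer is empty, the other things look unmoved and the gripper is clear. No check failed. The only deviation I noticed was about 1 mm in the measured rack position in y, seen as a 4 to 6 N side force while inserting the covers and corrected on the way down.

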